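# Scoop glass nuggets from under the shelf and dock the scoop on the scale

### The arm

A 6-joint arm with a two-finger parallel gripper is mounted at the origin on the work surface. World frame = base frame: x ahead of the robot, y to its left, z up, the work surface at z = 0. Lengths are in m, angles in rad, forces in N, time in s.
With the tool pointing down it reaches from about 0.425 to 0.95 m from the base axis. Payload 3.5 kg.
Tool frame: the origin (TCP) lies midway between the tips of the shut fingers; the grasp point (between the pads) lies 19 mm behind it; z points along the fingers, y is the line along which they close (so a half turn about z gives the same grasp; the last joint's range is limited). The gripper opens to 85 mm and grips with 20 to 120 N. Pads are 22 mm wide; open, the fingers measure 114 mm over their backs; the gripper's body (76 mm by 85 mm) begins 54 mm behind the grasp point. The pads swing forward as they close: fully open they stand 13 mm farther back than shut.
Start: joints at [-1.466, 0.286, 1.577, -0, 1.279, -0.15], TCP at [0.17, -0.653, 0.197] pointing down, gripper open.
Joint ranges: [-2.77, 2.77], [-0.9, 2.22], [0.21, 2.48], [-1.53, 4.67], [0.24, 2.81], [-2.84, 2.84]. Speed limits (rad/s): [2.79, 2.79, 3.14, 3.14, 3.14, 3.14].

### API

Orientations are given as a rotation vector (axis times angle).
In Python, from station import r gives the robot as it stands.
- The arm moves only by the tool step_arm, never from a script. Its argument "commands" is a list of rows, each a list of 7 numbers: the opening in per cent of the stroke, from 0 (shut) to 100 (fully open), then the shift along the tool's x, y, z in cm, then the turn, a rotation vector about the tool's x, y, z in degrees. In form: [[grip, x, y, z, rx, ry, rz], ...]. A call has exactly 8 rows; each row is the pose to reach, as a shift and turn from the pose commanded when the call began, along the tool's axes at that moment; what a row does not reach only later rows make up. A row lasts 1/10 s, in which the tool goes at most 50 mm and 8.59 degrees, less where a joint would pass 70% of its speed; a pose out of reach is approached as far as the arm can. A call with a gripper value outside its range is refused whole. The fingers move at their own pace and stop on an object; the grip force is fixed at half the most. Time passes only in rows, so rows that repeat a pose let the fingers close, or fill a call up. It gives the time, the measured TCP pose, the force, the opening and the grip force at its end, in the units of the state.
- r.get_obs(): the state, without advancing time (a new reading comes with each control period).
- r.grab_frame(name): name is "side" or "top" or "wrist"; returns a dict with "color" (480x640x3 uint8, blue, green, red), "K" (3x3 intrinsics, pixels), "position" and "rotation" of the camera in the world. Camera axes: x right, y down, z forward; pixel columns grow to the right and rows downward; lengths in m; the calibration is good to about 2 mm. The wrist camera is an equidistant fisheye: a pixel r from the principal point sees the ray r / f radians off the axis. A picture is of the moment at which its call begins. There is no depth.
- r.sign_off(): hands the job in; it is judged then, once.
The state is a dict: "time": time; "joint_positions": joint angles; "joint_vel": joint speeds; "effort": joint torques, N m; "tcp_pos": TCP position; "tool_rot": TCP orientation; "wrist_force": force on the tool from outside, world axes, zero at the start; "ft_torque": the same for the moment, N m; "finger_gap": opening from 0.0 (shut) to 1.0 (fully open); "grip_force": force on a finger pad.
Only numpy, scipy, OpenCV 4.12 (cv2) and the standard library are available. Lean on these libraries where they do the work, as an engineer would, in place of code of your own. Each camera call takes 0.05 s, during which the arm holds its last target. There are 200 camera calls.

### The job

Three glass nuggets have strayed under the clear bench shelf. Take the steel scoop by its red grip, slide it flat under the shelf's lip up to the back stop so that all three ride onto the pan, draw them out on it, and set the loaded scoop fully down in the scale's cradle, level, its two lugs in their matching notches (wide in wide), then let go. Do not touch the nuggets with the gripper, and leave the other things where they are.

Things in the scene. Friction and masses are not known exactly. Their poses are not given: they have to be found in the camera images.
- shelf: Low fixed bench shelf, 276 wide (y), 190 deep (x): clear deck, top 66 above bench, pale wood side panels 252 apart inside, aluminium strip 6 thick along its open front = the lip; free height under the lip 52. Origin on the bench below the middle of the lip's front edge; x points level inward from lip to back, y left, z up. Shelf and scale swap sides: either may be the left one.
- back_stop (a point): Middle of the front face of the wooden back stop under the clear deck, at bench level, 80 behind the lip's front edge. The stop is 26 high, as wide as the space. Axes as the shelf's.
- scoop_grip (a point): Centre of the grip of the loose steel scoop (200 to 330 g), 100 above its flat underside. Grip: upright red bar, 26 (x) by 18 (y) in section, 61 to 117 above the underside, on a thinner dark stem. x points to the open front lip, y to the scoop's left, z up. It starts flat on the bench before the shelf, lip towards it, 27 to 45 short of it at the grip's line.
- scoop_lip (a point): Middle of the scoop's front lip at its underside, 105 ahead of the grip axis; axes as the grip's. The pan runs from 30 behind the grip axis to this lip, 120 wide outside; floor 3 thick, sloping down to the 1.5 thick lip over the last 10; rear and side walls 22 high, the side walls ending 15 short of the lip.
- scoop_lugs (a point): Point mid-way between the scoop's two blue lugs, 20 ahead of the grip axis, 12 above the underside; axes as the grip's. The lugs stick out 18 from the side walls (156 over both), 8 to 16 above the underside: the left one is 24 long (along x), the right one 12 long.
- cradle (a point): Point on the steel floor (50 above bench) of the blue cradle on the fixed grey counting scale (235 x 210), under the grip axis of a seated scoop (grip centre then 100 above it). x: the way the scoop's lip must point; y left; z up. The dark display is on the -x side. The floor spans 45 behind to 115 ahead; the scoop's underside rests on it.
- notches (a point): Point mid-way between the cradle's two notches, 20 ahead of cradle, 6 above the floor, level with the notch bottoms; axes as the cradle's. Side plates 128 apart inside, 8 thick, 18 high above the floor, from 40 behind to 85 ahead of cradle. Notches open at the top: left 32 long, right 20 long (4 play each way for the lugs).
- nugget_green_mid (a point): Centre (half-way up) of the loose green glass nugget: lens shaped, 26 dia, 11.5 high, 12 g, lower rim bevelled so that a thin lip gets under it once it is against the back stop. The three lie on the bench under the clear deck, abreast, 30 to 36 apart in the shelf's y, green in the middle: one pass of the pan takes all.
- nugget_amber_mid (a point): Centre (half-way up) of the loose orange-amber glass nugget: lens shaped, 26 dia, 11.5 high, 12 g, lower rim bevelled so that a thin lip gets under it once it is against the back stop. The three lie on the bench under the clear deck, abreast, 30 to 36 apart in the shelf's y, green in the middle: one pass of the pan takes all.
- nugget_blue_mid (a point): Centre (half-way up) of the loose blue glass nugget: lens shaped, 26 dia, 11.5 high, 12 g, lower rim bevelled so that a thin lip gets under it once it is against the back stop. The three lie on the bench under the clear deck, abreast, 30 to 36 apart in the shelf's y, green in the middle: one pass of the pan takes all.
- solder_spool: bystander: solder spool, white flanges and grey winding, 50 dia x 45 high, standing on the rear of the clear shelf, behind the back stop; origin at the centre of its underside
- flux_jar: bystander: small jar, black cap, green label, 44 dia x 45 high, on the rear of the clear shelf behind the back stop; origin at the centre of its underside
- teal_cup: bystander: teal open cup, 72 dia x 90 high, standing on the bench between and beyond the shelf and the scale; origin at the centre of its underside
- foil_roll: bystander: roll of copper foil with white flanges, 40 dia x 30 high, standing on the bench between the shelf and the scale; origin at the centre of its underside
- flux_brush: bystander: brush 160 long lying on the bench at the right of the work area; origin at the middle of its length, underside
- water_bottle: bystander: pale grey bottle 60 dia x 170 high on the bench at the left of the work area; origin at the centre of its underside
Things that resemble listed ones, but are neither listed nor needed, are in the scene too. Leave any yellow look-alike of the part that bears scoop_grip alone.

How it is judged:
On the way, in this order (a step that is already met when the one before it is completed fails the run):
1. the scoop's lip is slid under the shelf, low, at least 20 mm behind the lip (x of scoop_lip in the frame of shelf above 0.02 m and y of scoop_lip in the frame of shelf between -0.12 and 0.12 m and z of scoop_lip in the frame of shelf below 0.02 m), for 0.1 s.
2. all three nuggets lie in the scoop's pan, and the scoop is drawn out clear of the shelf (x of nugget_green_mid in the frame of scoop_lip between -0.135 and -0.003 m and y of nugget_green_mid in the frame of scoop_lip between -0.06 and 0.06 m and z of nugget_green_mid in the frame of scoop_lip between 0.003 and 0.03 m and x of nugget_amber_mid in the frame of scoop_lip between -0.135 and -0.003 m and y of nugget_amber_mid in the frame of scoop_lip between -0.06 and 0.06 m and z of nugget_amber_mid in the frame of scoop_lip between 0.003 and 0.03 m and x of nugget_blue_mid in the frame of scoop_lip between -0.135 and -0.003 m and y of nugget_blue_mid in the frame of scoop_lip between -0.06 and 0.06 m and z of nugget_blue_mid in the frame of scoop_lip between 0.003 and 0.03 m and x of scoop_lip in the frame of shelf below -0.005 m), for 0.2 s.
At the end, for the whole second after the job is handed in: The scoop lies down in the cradle, lip along the cradle's x, both lugs in their notches: grip axis within 8 mm of its seated place, underside within 3.5 mm of the cradle floor at the grip and 4 mm at the lip; all three nuggets lie within the pan; all released and at rest (x of scoop_grip in the frame of cradle between -0.008 and 0.008 m and y of scoop_grip in the frame of cradle between -0.008 and 0.008 m and z of scoop_grip in the frame of cradle between 0.095 and 0.1035 m and x of scoop_lip in the frame of cradle above 0.09 m and z of scoop_lip in the frame of cradle below 0.004 m and x of nugget_green_mid in the frame of scoop_lip between -0.135 and -0.003 m and y of nugget_green_mid in the frame of scoop_lip between -0.06 and 0.06 m and z of nugget_green_mid in the frame of scoop_lip between 0.003 and 0.03 m and x of nugget_amber_mid in the frame of scoop_lip between -0.135 and -0.003 m and y of nugget_amber_mid in the frame of scoop_lip between -0.06 and 0.06 m and z of nugget_amber_mid in the frame of scoop_lip between 0.003 and 0.03 m and x of nugget_blue_mid in the frame of scoop_lip between -0.135 and -0.003 m and y of nugget_blue_mid in the frame of scoop_lip between -0.06 and 0.06 m and z of nugget_blue_mid in the frame of scoop_lip between 0.003 and 0.03 m and linear speed of each of nugget_green, nugget_amber, nugget_blue, scoop below 0.02 m/s); the robot touches nothing.
It fails at once if the gripper touches a nugget (contact force between the fingers and nugget_green above 0.3 N or contact force between the fingers and nugget_amber above 0.3 N or contact force between the fingers and nugget_blue above 0.3 N).
It fails at once if a bystander is moved more than 30 mm (distance of any of solder_spool, flux_jar, teal_cup, foil_roll, flux_brush, water_bottle from where it was at the start of the episode above 0.03 m).
It also fails if it takes over 56 s, if anything falls off the work surface, if the arm or the gripper's body presses on something with over 40 N, if the wrist force passes 120 N, or if a joint passes its speed limit or range.

## Working session

There is one attempt and no reset: what is moved stays moved. The work goes in short steps, Python scripts to look and compute and a tool call to move; the robot and the scene stay as the last step left them, time stands still between calls to the robot, and variables do not carry over. Pictures are saved under pics/ and viewed, at most 12 in all, crops included, and the job is handed in when it is done.

Besides the shell and the picture viewer there is one more tool, called after "Request:" as name(argument=value, ...), one argument or row to a line, values as JSON. step_arm: Moves the arm, as the interface text tells. Its arguments: {"type":"object","properties":{"commands":{"type":"array","items":{"type":"array","items":{"type":"number"}}}},"required":["commands"]}

```bash
mkdir -p pics; ls; cat > h.py <<'E'
import numpy as np, cv2, json, pickle
from scipy.spatial.transform import Rotation as R
from station import r
def shot(n,tag):
    f=r.grab_frame(n); pickle.dump({k:np.array(f[k]) for k in f if k in("color","K","position","rotation")},open(f'{tag}.pkl','wb'))
    cv2.imwrite(f'pics/{tag}.png',f['color']); return f
def load(tag): return pickle.load(open(f'{tag}.pkl','rb'))
def rot(f):
    a=np.array(f['rotation'],float)
    return a if a.shape==(3,3) else R.from_rotvec(a).as_matrix()
def onz(f,px,z):
    px=np.atleast_2d(np.array(px,float)); K=np.array(f['K'])
    d=np.c_[(px[:,0]-K[0,2])/K[0,0],(px[:,1]-K[1,2])/K[1,1],np.ones(len(px))]@rot(f).T
    p=np.array(f['position']); z=np.broadcast_to(z,(len(px),))
    return p+d*((z-p[2])/d[:,2])[:,None]
def proj(f,P):
    q=(np.atleast_2d(P)-np.array(f['position']))@rot(f); K=np.array(f['K'])
    return np.c_[K[0,0]*q[:,0]/q[:,2]+K[0,2],K[1,1]*q[:,1]/q[:,2]+K[1,2]]
E
python3 - <<'E'
from h import *
for n in('top','side'):
    f=shot(n,n+'0'); print(n,f['K'],f['position'],f['rotation'])
print(r.get_obs())
E
```

```text
pics
top [[445.72678392   0.         320.94109255]
 [  0.         445.72678392 231.2206473 ]
 [  0.           0.           1.        ]] [0.30081514 0.04717372 1.36709044] [-2.1808664   2.12509889 -0.18939881]
side [[527.55629159   0.         315.04738751]
 [  0.         527.55629159 248.16936935]
 [  0.           0.           1.        ]] [-0.06398069  0.8057974   0.88563587] [-0.78758456  2.49996292 -1.18422445]
{'time': 0.1, 'joint_positions': array([-1.46599638e+00,  2.87103081e-01,  1.57802731e+00, -1.68798868e-06,
        1.27857743e+00, -1.50006979e-01]), 'joint_vel': array([-0.00053891, -0.00016972, -0.00219718,  0.00034402, -0.00082754,
       -0.00020326]), 'effort': array([ 1.38552750e-03, -4.07298017e+01, -2.93697095e+01, -1.32184209e-04,
        3.41741150e-03,  1.47581096e-05]), 'tcp_pos': array([ 0.17009345, -0.65253665,  0.19537   ]), 'tool_rot': array([-3.11403289e+00, -3.98899954e-01, -7.25073764e-05]), 'wrist_force': array([0.60711773, 0.08648802, 0.47690827]), 'ft_torque': array([-0.00153327, -0.00314027, -0.02533943]), 'grip_force': 0.0, 'finger_gap': 0.9973189150701751}
```

View pics/top0.png

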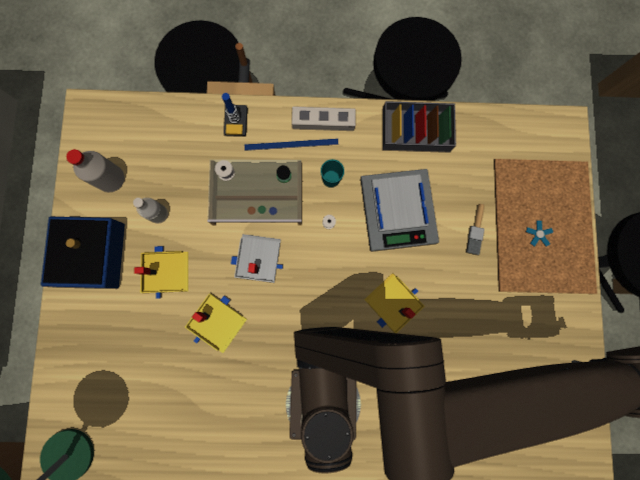

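View pics/side0.png

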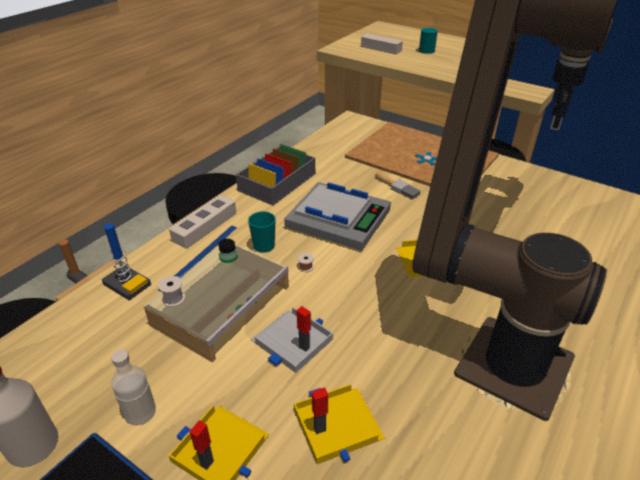

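The top view shows the steel scoop at (258,258), its red grip at (254,267) and its lip facing the shelf at (255,190). The nuggets lie at (251,210), (262,210) and (273,210). The scale is at (400,208) with its display at the near edge, so the cradle's x points away from the robot.

Look-alikes are the yellow scoops with red grips at (145,270), (202,316) and (407,313). I choose the steel one at (254,267). Next are enlarged crops.

```bash
python3 - <<'E'
from h import *
f=load('top0')['color']
a=cv2.resize(f[150:290,200:310],None,fx=4,fy=4,interpolation=cv2.INTER_CUBIC)
b=cv2.resize(f[160:260,355:445],None,fx=4,fy=4,interpolation=cv2.INTER_CUBIC)
c=np.zeros((560,800,3),np.uint8); c[:560,:440]=a; c[:400,440:800]=b
cv2.imwrite('pics/c1.png',c)
s=load('side0')['color']
a=cv2.resize(s[240:380,140:340],None,fx=4,fy=4,interpolation=cv2.INTER_CUBIC)
cv2.imwrite('pics/c2.png',a)
E
```

```text
(no output)
```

View pics/c1.png

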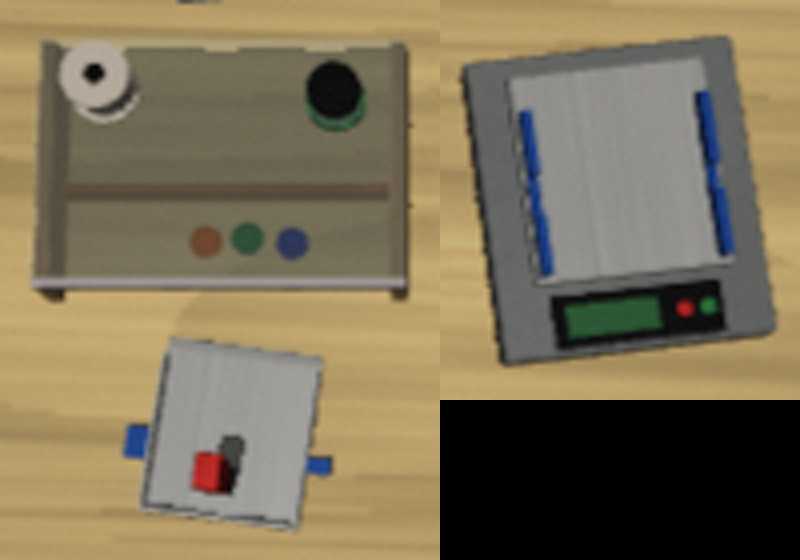

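View pics/c2.png

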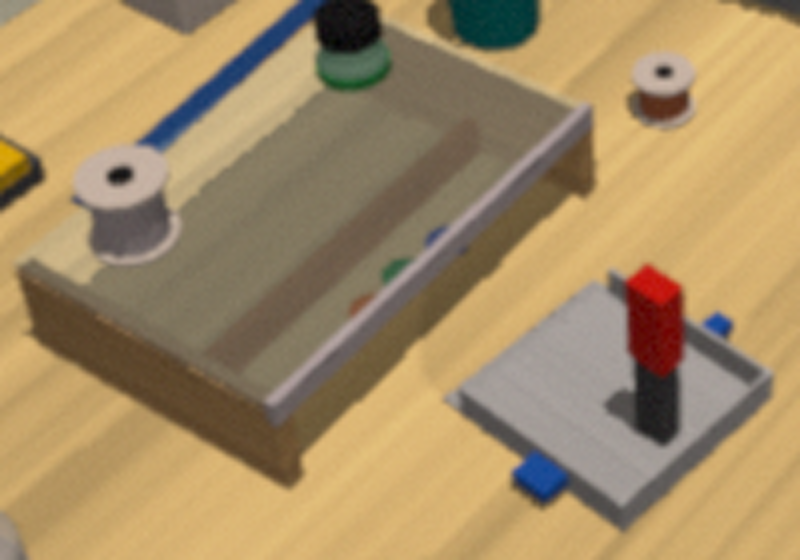

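The crops show the steel scoop with its wide lug on the left at (231,260) and its narrow one on the right at (280,266). The nuggets are at about (251.5,210), (262,209) and (273,211). The blue plates of the cradle run from (377,188) to (382,229) on the left and (421,183) to (427,224) on the right. I'll fit the poses with these points.

```bash
cat > fit.py <<'E'
from h import *
from scipy.optimize import least_squares
T,S=load('top0'),load('side0')
def cA(u,v): return ((u+.5)/4-.5+200,(v+.5)/4-.5+150)
def cB(u,v): return ((u-440+.5)/4-.5+355,(v+.5)/4-.5+160)
def cC(u,v): return ((u+.5)/4-.5+140,(v+.5)/4-.5+240)
def fit(pts,z0,g):
    def w(p,L): 
        L=np.array(L,float); c,s=np.cos(p[2]),np.sin(p[2])
        return np.array([p[0]+c*L[0]-s*L[1],p[1]+s*L[0]+c*L[1],z0+L[2]])
    def res(p): return np.concatenate([(proj(f,w(p,L))[0]-px) for f,px,L in pts])
    o=least_squares(res,g,loss='soft_l1'); print(np.round(o.x[:2]*1000,1),np.degrees(o.x[2]).round(2)); print(res(o.x).reshape(-1,2).round(1).tolist()); return o.x
m=.001
def P(*a): return tuple(x*m for x in a)
if __name__=='__main__':
    for nm,sel in(('both',lambda q:q),('top',lambda q:[x for x in q if x[0] is T])):
        print(nm)
        fit(sel([(T,cA(33,278),P(0,138,66)),(T,cA(408,278),P(0,-138,66)),(T,cA(42,42),P(190,138,66)),(T,cA(407,45),P(190,-138,66)),
         (S,cC(267,405),P(0,138,66)),(S,cC(590,106),P(0,-138,66)),(S,cC(22,268),P(190,138,66)),(S,cC(292,487),P(0,138,0)),(S,cC(593,192),P(0,-138,0))]),0,[.6,.2,0])
        fit(sel([(T,cA(170,338),P(105,60,1)),(T,cA(323,358),P(105,-60,1)),(T,cA(140,510),P(-30,60,22)),(T,cA(299,530),P(-30,-60,22)),
         (T,cA(208,470),P(0,0,117)),(T,cA(125,441),P(20,78,14)),(T,cA(332,466),P(20,-78,14)),
         (S,cC(448,398),P(105,60,1)),(S,cC(622,500),P(-30,60,22)),(S,cC(625,527),P(-30,60,0)),(S,cC(772,374),P(-30,-60,22)),(S,cC(655,286),P(0,0,117))]),0,[.45,.2,-.13])
        fit(sel([(T,cB(519,110),P(85,72,18)),(T,cB(710,92),P(85,-72,18)),(T,cB(540,275),P(-40,72,18)),(T,cB(735,254),P(-40,-72,18))]),.05,[.55,-.15,.13])
    n=onz(T,[cA(206,242),cA(247,238),cA(292,243)],.006); print(n.round(4))
E
python3 fit.py
```

```text
both
[529.5 215.8] 1.67
[[-0.4, 0.6], [-0.4, 0.5], [-0.5, -2.6], [-0.0, -3.0], [1.8, 0.3], [0.7, -0.1], [-2.1, -2.1], [-0.3, 0.6], [1.0, -1.2]]
[386.9 212.1] -6.5
[[0.2, -1.1], [0.5, -0.7], [-0.7, -0.9], [-0.8, -0.4], [-0.4, -0.4], [0.3, -0.8], [-0.4, 0.1], [-0.2, 0.2], [0.9, 1.4], [0.4, 1.4], [1.3, -0.6], [0.8, -0.9]]
[ 563.3 -222.1] 7.59
[[0.3, 0.2], [-0.2, -0.0], [0.4, -0.2], [-0.5, 0.1]]
top
[526.6 214.7] 1.69
[[-0.0, 1.6], [-0.0, 1.5], [-0.2, -1.6], [0.3, -2.1]]
[385.1 210.9] -5.45
[[-0.1, -0.2], [0.3, -0.5], [-0.3, 0.1], [-0.2, -0.1], [0.0, 0.3], [0.5, 0.2], [-0.1, 0.2]]
[ 563.3 -222.1] 7.59
[[0.3, 0.2], [-0.2, -0.0], [0.4, -0.2], [-0.5, 0.1]]
[[0.5698 0.2355 0.006 ]
 [0.5739 0.2039 0.006 ]
 [0.5709 0.169  0.006 ]]
```

```bash
cat > mv.py <<'E'
from h import *
import sys
# usage: mv.py "x,y,z,yawdeg[,pitchdeg]" ... : shifts in tool axes from measured pose (cm, deg)
o=r.get_obs(); M=R.from_rotvec(o['tool_rot']); X=M.as_matrix()[:,0]
print('t',round(o['time'],2),'tcp',(o['tcp_pos']*1000).round(1),'yaw',np.degrees(np.arctan2(X[1],X[0])).round(2),'zax',M.as_matrix()[:,2].round(4),'F',o['wrist_force'].round(1),'gap',round(o['finger_gap'],3),'grip',round(o['grip_force'],1))
for a in sys.argv[1:]:
    q=[float(s) for s in a.split(',')]; d=M.inv().apply(np.array(q[:3])-o['tcp_pos'])*100
    T=R.from_euler('z',q[3],degrees=True)*R.from_euler('x',180,degrees=True)
    if len(q)>4: T=R.from_euler('z',q[3],degrees=True)*R.from_euler('y',-q[4],degrees=True)*R.from_euler('x',180,degrees=True)
    print(d.round(2).tolist(),np.degrees((M.inv()*T).as_rotvec()).round(2).tolist())
E
python3 mv.py .37,-.307,.21,-6 .46,-.15,.21,-6
```

```text
t 0.1 tcp [ 170.1 -652.5  195.4] yaw 14.6 zax [-2.0e-04  2.1e-03 -1.0e+00] F [0.6 0.1 0.5] gap 0.997 grip 0.0
[28.06, -28.4, -1.39] [-0.12, 0.0, 20.6]
[40.72, -41.33, -1.36] [-0.12, 0.0, 20.6]
```

Request:
step_arm(
  commands=[
    [60,3.5,-3.5,-0.2,0,0,3],
    [60,7,-7,-0.5,0,0,6],
    [60,10.5,-10.6,-0.8,0,0,9],
    [60,14,-14.2,-1,0,0,12],
    [60,17.5,-17.7,-1.2,0,0,15],
    [60,21,-21.3,-1.4,0,0,18],
    [60,24.5,-24.8,-1.4,0,0,20.6],
    [60,28,-28.4,-1.4,0,0,20.6],
  ],
)

```text
time: 0.9
tcp_pos: [0.3699, -0.3059, 0.2104]
tool_rot: [-3.137, 0.166, -0.0]
wrist_force: [1.0, -0.5, 0.2]
finger_gap: 0.599
grip_force: 0.0
```

```bash
python3 mv.py .46,-.15,.21,-6 .46,-0.02,.20,-6 .45,.04,.2,-6 .42,.13,.2,-6
```

```text
t 0.9 tcp [ 369.9 -305.9  210.4] yaw -6.07 zax [ 1.e-04  2.e-04 -1.e+00] F [ 1.  -0.5  0.2] gap 0.599 grip 0.0
[7.31, -16.46, 0.04] [-0.01, -0.0, -0.07]
[5.93, -29.39, 1.04] [-0.01, -0.0, -0.07]
[4.3, -35.25, 1.04] [-0.01, -0.0, -0.07]
[0.37, -43.88, 1.05] [-0.01, -0.0, -0.07]
```

Request:
step_arm(
  commands=[
    [60,2,-4.5,0,0,0,0],
    [60,4,-9,0,0,0,0],
    [60,6,-13.5,0,0,0,0],
    [60,7,-18,0,0,0,0],
    [60,7,-23,0,0,0,0],
    [60,6.5,-28,0,0,0,0],
    [60,5.5,-32,0,0,0,0],
    [60,4.3,-36,0,0,0,0],
  ],
)

```text
time: 1.7
tcp_pos: [0.4492, 0.0475, 0.2102]
tool_rot: [-3.137, 0.164, 0.001]
wrist_force: [0.2, 0.3, 0.7]
finger_gap: 0.597
grip_force: 0.0
```

```bash
python3 mv.py .43,.10,.2,-6 .39,.20,.2,-6  .386,.2112,.2,-6
```

```text
t 1.7 tcp [449.2  47.5 210.2] yaw -5.98 zax [-5.e-04  2.e-04 -1.e+00] F [0.2 0.3 0.7] gap 0.597 grip 0.0
[-2.45, -5.02, 1.02] [-0.01, 0.03, 0.02]
[-7.47, -14.55, 1.03] [-0.01, 0.03, 0.02]
[-7.98, -15.62, 1.03] [-0.01, 0.03, 0.02]
```

Request:
step_arm(
  commands=[
    [60,-2,-4.2,0,0,0,0],
    [60,-4,-8,0,0,0,0],
    [60,-6,-12,0.5,0,0,0],
    [60,-7.4,-14.6,1,0,0,0],
    [60,-8,-15.6,1.5,0,0,0],
    [60,-8,-15.6,1.5,0,0,0],
    [60,-8,-15.6,1.5,0,0,0],
    [60,-8,-15.6,1.5,0,0,0],
  ],
)

```text
time: 2.5
tcp_pos: [0.3873, 0.208, 0.1958]
tool_rot: [3.137, -0.167, 0.001]
wrist_force: [0.4, -0.9, 0.4]
finger_gap: 0.602
grip_force: 0.0
```

```bash
python3 mv.py .386,.2112,.08,-6; python3 - <<'E'
from h import *
f=shot('wrist','w1'); print(f['K'],f['position'],rot(f).round(3))
E
```

```text
t 2.5 tcp [387.3 208.  195.8] yaw -6.1 zax [ 4.e-04 -3.e-04 -1.e+00] F [ 0.4 -0.9  0.4] gap 0.602 grip 0.0
[-0.17, -0.3, 11.58] [0.02, -0.02, -0.1]
[[371.64829954   0.         321.34399303]
 [  0.         371.64829954 237.20984252]
 [  0.           0.           1.        ]] [0.46425441 0.2006476  0.37348942] [[-0.105 -0.948 -0.301]
 [-0.994  0.1    0.032]
 [-0.     0.303 -0.953]]
```

View pics/w1.png

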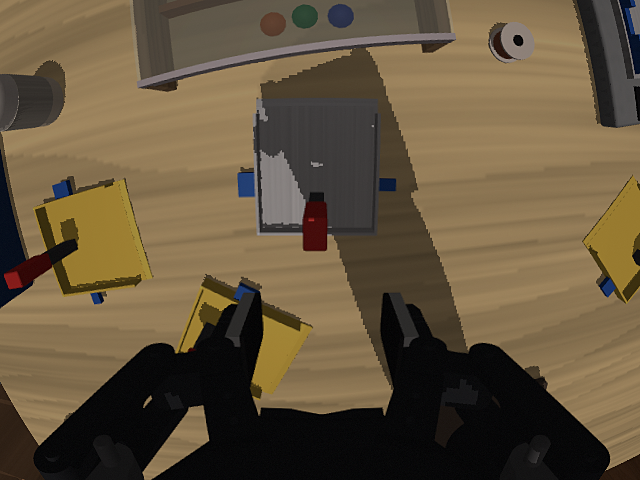

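```bash
cat > fw.py <<'E'
from h import *
from scipy.optimize import least_squares
def wproj(f,P):
    q=(np.atleast_2d(P)-np.array(f['position']))@rot(f); K=np.array(f['K'])
    th=np.arctan2(np.hypot(q[:,0],q[:,1]),q[:,2]); s=K[0,0]*th/np.hypot(q[:,0],q[:,1])
    return np.c_[s*q[:,0]+K[0,2],s*q[:,1]+K[1,2]]
def won(f,px,z):
    px=np.atleast_2d(np.array(px,float)); K=np.array(f['K']); d=(px-K[:2,2])/K[0,0]; th=np.linalg.norm(d,axis=1)
    v=np.c_[d*(np.sin(th)/th)[:,None],np.cos(th)]@rot(f).T; p=np.array(f['position'])
    return p+v*((z-p[2])/v[:,2])[:,None]
def wfit(f,pts,z0,g):
    def w(p,L):
        L=np.array(L,float)*.001; c,s=np.cos(p[2]),np.sin(p[2])
        return np.array([p[0]+c*L[0]-s*L[1],p[1]+s*L[0]+c*L[1],z0+L[2]])
    res=lambda p: np.concatenate([wproj(f,w(p,L))[0]-px for px,L in pts])
    o=least_squares(res,g,loss='soft_l1').x; print(np.round(o[:2]*1000,1),np.degrees(o[2]).round(2)); print(res(o).reshape(-1,2).round(1).tolist()); return o
E
python3 - <<'E'
from fw import *
f=load('w1')
wfit(f,[((257,234),(-30,60,22)),((377,234),(-30,-60,22)),((260,99),(105,60,1)),((378,101),(105,-60,1)),((238,185),(20,78,14)),((396,184),(20,-78,14)),((315.5,250),(-13,0,117))],0,[.386,.211,-.1])
wfit(f,[((138,86),(0,138,66)),((455,37),(0,-138,66)),((146,91),(0,138,52)),((453,45),(0,-138,52))],0,[.53,.215,.03])
print(won(f,[(273,24),(305,16),(341,15)],.006).round(4))
E
```

```text
[386.2 213.1] -6.24
[[0.0, 0.5], [0.2, 0.9], [-3.1, -0.8], [0.2, -2.7], [0.6, -1.0], [-0.0, 0.4], [0.1, 0.9]]
[525.2 217.6] 1.75
[[0.9, 1.5], [0.6, 2.7], [-0.2, -2.5], [-2.8, -2.2]]
[[0.5701 0.2369 0.006 ]
 [0.5743 0.205  0.006 ]
 [0.5717 0.1701 0.006 ]]
```

The wrist view shows the fingers straddling the grip line (pads at x 247 and 398, grip at x 315) and the pan square to the gripper. Descend.

Request:
step_arm(
  commands=[
    [60,-0.2,-0.4,2,0,0,0],
    [60,-0.2,-0.4,5,0,0,0],
    [60,-0.2,-0.4,8,0,0,0],
    [60,-0.2,-0.4,10.5,0,0,0],
    [60,-0.2,-0.4,11.5,0,0,0],
    [60,-0.2,-0.4,11.5,0,0,0],
    [60,-0.2,-0.4,11.5,0,0,0],
    [60,-0.2,-0.4,11.5,0,0,0],
  ],
)

```text
time: 3.35
tcp_pos: [0.3866, 0.2135, 0.0824]
tool_rot: [-3.136, 0.165, -0.005]
wrist_force: [0.1, 0.3, 0.3]
finger_gap: 0.602
grip_force: 0.0
```

```bash
python3 mv.py .386,.2123,.08,-6.2
```

```text
t 3.35 tcp [386.6 213.5  82.4] yaw -6.02 zax [ 3.3e-03  9.0e-04 -1.0e+00] F [0.1 0.3 0.3] gap 0.602 grip 0.0
[-0.04, 0.12, 0.24] [-0.07, -0.18, 0.18]
```

Request:
step_arm(
  commands=[
    [60,0,0.1,0.2,0,-0.2,0.2],
    [60,0,0.1,0.2,0,-0.2,0.2],
    [40,0,0.1,0.2,0,-0.2,0.2],
    [10,0,0.1,0.2,0,-0.2,0.2],
    [0,0,0.1,0.2,0,-0.2,0.2],
    [0,0,0.1,0.2,0,-0.2,0.2],
    [0,0,0.1,0.2,0,-0.2,0.2],
    [0,0,0.1,0.2,0,-0.2,0.2],
  ],
)

```text
time: 4.15
tcp_pos: [0.3851, 0.2127, 0.079]
tool_rot: [-3.136, 0.17, 0.005]
wrist_force: [-0.8, 2.4, 2.9]
finger_gap: 0.178
grip_force: 58.8
```

```bash
python3 mv.py .386,.2123,.08,-6.2; python3 - <<'E'
from h import *
shot('wrist','w2')
E
```

```text
t 4.15 tcp [385.1 212.7  79. ] yaw -6.21 zax [-0.0031  0.0013 -1.    ] F [-0.8  2.4  2.9] gap 0.178 grip 58.8
[0.1, 0.03, -0.1] [-0.06, 0.18, -0.01]
```

```bash
python3 - <<'E'
from fit import *
print(onz(T,[cA(70,200),cA(230,200),cA(388,199)],0).round(4).tolist())
print(onz(T,[cA(70,184),cA(230,183),cA(388,183)],.026).round(4).tolist())
print(onz(T,[cA(230,276),cA(230,279)],.066).round(4).tolist(), onz(T,[cA(230,290)],.052).round(4).tolist())
E
python3 mv.py .386,.1974,.083,1.7
```

```text
[[0.6012, 0.3435, 0.0], [0.6049, 0.2192, 0.0], [0.6094, 0.0959, 0.0]]
[[0.608, 0.3386, 0.026], [0.6125, 0.2165, 0.026], [0.6161, 0.0954, 0.026]]
[[0.5329, 0.2083, 0.066], [0.5306, 0.2082, 0.066]] [[0.5248, 0.2095, 0.052]]
t 4.2 tcp [385.1 212.7  79. ] yaw -6.21 zax [-0.0031  0.0013 -1.    ] F [-0.7  2.8  3.3] gap 0.177 grip 58.8
[0.26, 1.51, -0.4] [-0.07, 0.18, -7.91]
```

Request:
step_arm(
  commands=[
    [0,0,0,-0.2,0,0.2,0],
    [0,0.1,0.3,-0.4,0,0.2,-1.5],
    [0,0.1,0.6,-0.4,0,0.2,-3],
    [0,0.2,1,-0.4,0,0.2,-5],
    [0,0.3,1.3,-0.4,0,0.2,-7],
    [0,0.3,1.5,-0.4,0,0.2,-7.9],
    [0,0.3,1.5,-0.4,0,0.2,-7.9],
    [0,0.3,1.5,-0.4,0,0.2,-7.9],
  ],
)

```text
time: 5.0
tcp_pos: [0.3858, 0.1968, 0.0821]
tool_rot: [3.141, 0.046, -0.001]
wrist_force: [-0.1, 0.9, -3.4]
finger_gap: 0.174
grip_force: 58.7
```

```bash
python3 mv.py .386,.1974,.081,1.7; python3 - <<'E'
from h import *
shot('wrist','w3');shot('top','t3')
a=load('w3')['color'][0:300,100:500]; cv2.imwrite('pics/w3c.png',cv2.resize(a,None,fx=2,fy=2,interpolation=cv2.INTER_CUBIC))
E
```

```text
t 5.0 tcp [385.8 196.8  82.1] yaw 1.67 zax [-9.e-04 -4.e-04 -1.e+00] F [-0.1  0.9 -3.4] gap 0.174 grip 58.7
[0.02, -0.06, 0.11] [0.02, 0.05, -0.03]
```

View pics/w3c.png

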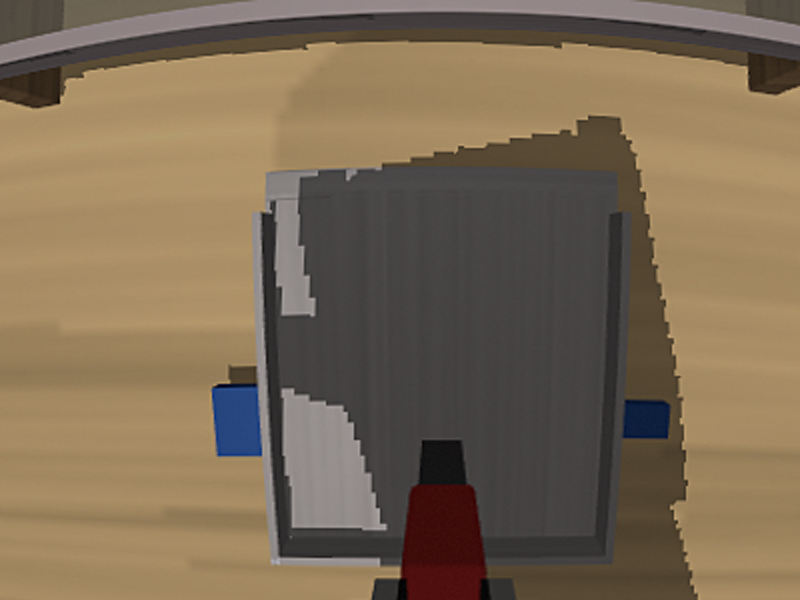

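Request:
step_arm(
  commands=[
    [0,0,0,0.2,0,0,0],
    [0,0,0,0.3,0,0,0],
    [0,1,-0.05,0.3,0,0,0],
    [0,2.2,-0.05,0.3,0,0,0],
    [0,3.4,-0.05,0.3,0,0,0],
    [0,4.6,-0.05,0.3,0,0,0],
    [0,5.6,-0.05,0.3,0,0,0],
    [0,6.2,-0.05,0.3,0,0,0],
  ],
)

```text
time: 5.9
tcp_pos: [0.4497, 0.1993, 0.0796]
tool_rot: [-3.141, -0.046, -0.001]
wrist_force: [0.3, 0.5, -3.5]
finger_gap: 0.179
grip_force: 58.7
```

```bash
python3 mv.py .498,.2007,.0795,1.7
```

```text
t 5.9 tcp [449.7 199.3  79.6] yaw 1.67 zax [ 4.e-04  2.e-04 -1.e+00] F [ 0.3  0.5 -3.5] gap 0.179 grip 58.7
[4.83, -0.0, 0.01] [-0.01, -0.02, -0.03]
```

Request:
step_arm(
  commands=[
    [0,0,0,0.1,0,0,0],
    [0,0.5,0,0.1,0,0,0],
    [0,1,0,0.1,0,0,0],
    [0,1.5,0,0.1,0,0,0],
    [0,2,0,0.1,0,0,0],
    [0,2.5,0,0.1,0,0,0],
    [0,3,0,0.1,0,0,0],
    [0,3.4,0,0.1,0,0,0],
  ],
)

```text
time: 6.7
tcp_pos: [0.4816, 0.2004, 0.079]
tool_rot: [-3.141, -0.047, 0.005]
wrist_force: [-6.6, 0.0, 5.5]
finger_gap: 0.179
grip_force: 59.7
```

```bash
python3 mv.py .498,.2007,.079,1.7; python3 - <<'E'
from h import *
shot('wrist','w4');shot('top','t4')
a=cv2.resize(load('w4')['color'][0:240,160:480],None,fx=2,fy=2,interpolation=cv2.INTER_CUBIC)
b=cv2.resize(load('t4')['color'][170:260,210:310],(300,270),interpolation=cv2.INTER_CUBIC)
c=np.zeros((480,800,3),np.uint8); c[:,:500]=a[:,70:570]; c[:270,500:]=b
cv2.imwrite('pics/c4.png',c)
E
```

```text
t 6.7 tcp [481.6 200.4  79. ] yaw 1.7 zax [-0.0033 -0.     -1.    ] F [-6.6  0.   5.5] gap 0.179 grip 59.7
[1.64, 0.02, -0.01] [-0.01, 0.19, -0.0]
```

View pics/c4.png

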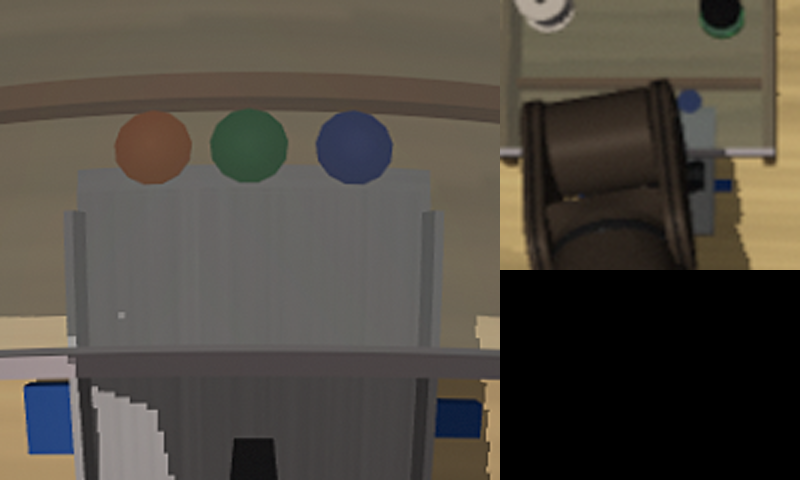

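The nuggets are against the stop and well centred on the pan, with the lip starting under their bevels and about 20 mm still to go. I push on slowly.

Request:
step_arm(
  commands=[
    [0,0.4,0,0,0,0,0],
    [0,0.7,0,0,0,0,0],
    [0,1,0,0,0,0,0],
    [0,1.3,0,0,0,0,0],
    [0,1.5,0,0,0,0,0],
    [0,1.6,0,0,0,0,0],
    [0,1.7,0,0,0,0,0],
    [0,1.7,0,0,0,0,0],
  ],
)

```text
time: 7.6
tcp_pos: [0.4977, 0.201, 0.0792]
tool_rot: [-3.141, -0.047, 0.007]
wrist_force: [-9.5, -0.7, 8.3]
finger_gap: 0.178
grip_force: 60.2
```

```bash
python3 mv.py .502,.2009,.079,1.7; python3 - <<'E'
from h import *
shot('wrist','w5')
a=cv2.resize(load('w5')['color'][0:200,160:480],None,fx=2,fy=2,interpolation=cv2.INTER_CUBIC)
cv2.imwrite('pics/c5.png',a)
E
```

```text
t 7.6 tcp [497.7 201.   79.2] yaw 1.71 zax [-0.0046 -0.     -1.    ] F [-9.5 -0.7  8.3] gap 0.178 grip 60.2
[0.43, 0.03, 0.02] [-0.01, 0.26, 0.01]
```

View pics/c5.png

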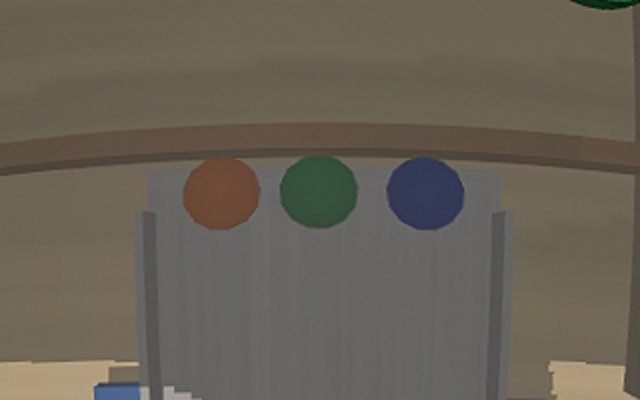

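Request:
step_arm(
  commands=[
    [0,0.1,0,0,0,0,0],
    [0,0.2,0,0,0,0,0],
    [0,0.3,0,0,0,0,0],
    [0,0.3,0,0,0,0,0],
    [0,0.1,0,-0.1,0,0,0],
    [0,-0.2,0,-0.2,0,0,0],
    [0,-0.5,0,-0.3,0,0,0],
    [0,-0.9,0,-0.4,0,0,0],
  ],
)

```text
time: 8.45
tcp_pos: [0.49, 0.2004, 0.082]
tool_rot: [-3.141, -0.046, -0.0]
wrist_force: [0.5, -1.0, -2.7]
finger_gap: 0.179
grip_force: 58.7
```

```bash
python3 mv.py .47,.2,.083,1.7,4; python3 - <<'E'
from h import *
shot('wrist','w6')
a=cv2.resize(load('w6')['color'][0:200,160:480],None,fx=2,fy=2,interpolation=cv2.INTER_CUBIC)
cv2.imwrite('pics/c6.png',a)
E
```

```text
t 8.45 tcp [490.  200.4  82. ] yaw 1.69 zax [ 0.e+00  1.e-04 -1.e+00] F [ 0.5 -1.  -2.7] gap 0.179 grip 58.7
[-2.0, -0.02, -0.1] [-0.0, 4.0, -0.01]
```

View pics/c6.png

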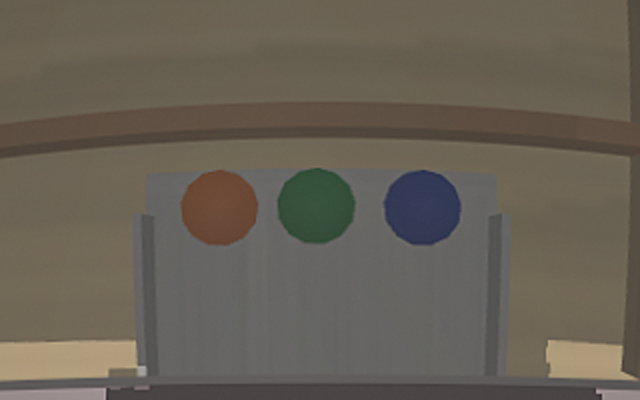

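All three ride on the pan, clear of the stop. I draw out with a slight nose-up tilt.

Request:
step_arm(
  commands=[
    [0,-0.3,0,-0.2,0,0.6,0],
    [0,-0.7,0,-0.4,0,1.4,0],
    [0,-1.2,0,-0.6,0,2.4,0],
    [0,-1.9,0,-0.6,0,3.2,0],
    [0,-2.7,0,-0.6,0,4,0],
    [0,-3.6,0,-0.6,0,4,0],
    [0,-4.6,0,-0.6,0,4,0],
    [0,-5.6,0,-0.6,0,4,0],
  ],
)

```text
time: 9.3
tcp_pos: [0.4333, 0.1989, 0.0886]
tool_rot: [-3.138, -0.047, -0.109]
wrist_force: [1.1, 0.1, -4.0]
finger_gap: 0.181
grip_force: 58.8
```

```bash
python3 mv.py .402,.198,.09,1.7,4
```

```text
t 9.3 tcp [433.3 198.9  88.6] yaw 1.7 zax [ 0.0696  0.0023 -0.9976] F [ 1.1  0.1 -4. ] gap 0.181 grip 58.8
[-3.11, 0.0, -0.36] [-0.02, 0.01, -0.0]
```

Request:
step_arm(
  commands=[
    [0,-0.9,0,0,0,0,0],
    [0,-1.7,0,0,0,0,0],
    [0,-2.4,0,-0.1,0,0,0],
    [0,-2.9,0,-0.2,0,0,0],
    [0,-3.3,0,-0.3,0,0,0],
    [0,-3.5,0,-0.3,0,0,0],
    [0,-3.5,0,-0.3,0,0,0],
    [0,-3.5,0,-0.3,0,0,0],
  ],
)

```text
time: 10.1
tcp_pos: [0.3994, 0.1979, 0.0893]
tool_rot: [-3.138, -0.046, -0.11]
wrist_force: [0.3, 0.4, -3.7]
finger_gap: 0.179
grip_force: 58.8
```

```bash
python3 mv.py .398,.198,.2,1.7,4; python3 - <<'E'
from fw import *
f=shot('wrist','w7')
hsv=cv2.cvtColor(f['color'],cv2.COLOR_BGR2HSV)
roi=np.zeros(hsv.shape[:2],np.uint8); roi[40:200,225:400]=1
for n,(a,b) in dict(amber=(5,22),green=(50,85),blue=(105,130)).items():
    m=cv2.inRange(hsv,(a,110,40),(b,255,255))*roi
    k,_,st,c=cv2.connectedComponentsWithStats(m)
    print(n,[(st[i].tolist(),c[i].round(1).tolist()) for i in range(1,k) if st[i,4]>60])
E
```

```text
t 10.1 tcp [399.4 197.9  89.3] yaw 1.69 zax [ 0.0702  0.0024 -0.9975] F [ 0.3  0.4 -3.7] gap 0.179 grip 58.8
[0.64, -0.02, -11.05] [-0.02, -0.03, -0.01]
amber [([292, 48, 62, 2, 70], [321.2, 48.1]), ([250, 85, 39, 38, 1131], [269.4, 104.0])]
green [([299, 85, 38, 36, 1054], [317.3, 102.3])]
blue [([352, 86, 38, 37, 1087], [370.9, 103.9])]
```

The nuggets have not moved in the pan and the lip is clear of the shelf. Lift, then carry.

Request:
step_arm(
  commands=[
    [0,0,0,-0.4,0,0,0],
    [0,0.1,0,-1.4,0,0,0],
    [0,0.2,0,-3,0,0,0],
    [0,0.4,0,-5,0,0,0],
    [0,0.5,0,-7.2,0,0,0],
    [0,0.6,0,-9.2,0,0,0],
    [0,0.7,0,-10.6,0,0,0],
    [0,0.7,0,-11.2,0,0,0],
  ],
)

```text
time: 10.95
tcp_pos: [0.3994, 0.1981, 0.2038]
tool_rot: [-3.137, -0.046, -0.116]
wrist_force: [0.4, 0.6, -4.0]
finger_gap: 0.174
grip_force: 58.8
```

```bash
python3 mv.py .48,-.012,.2,4.6,4 .563,-.222,.2,7.6,4
```

```text
t 10.95 tcp [399.4 198.1 203.8] yaw 1.69 zax [ 0.0735  0.0032 -0.9973] F [ 0.4  0.6 -4. ] gap 0.174 grip 58.8
[7.39, 21.24, 0.9] [0.15, -0.22, -2.9]
[15.04, 42.48, 1.45] [0.36, -0.22, -5.89]
```

Request:
step_arm(
  commands=[
    [0,0.2,0.5,0,0,0,0],
    [0,0.5,1.4,0,0,0,-0.2],
    [0,1,2.8,0.1,0,0,-0.4],
    [0,1.7,4.8,0.1,0,0,-0.7],
    [0,2.6,7.3,0.2,0,0,-1],
    [0,3.6,10.1,0.3,0,0,-1.4],
    [0,4.6,12.9,0.4,0,0,-1.8],
    [0,5.6,15.7,0.5,0,0,-2.2],
  ],
)

```text
time: 11.75
tcp_pos: [0.4586, 0.0407, 0.1987]
tool_rot: [3.138, 0.107, 0.105]
wrist_force: [0.9, -0.3, -3.7]
finger_gap: 0.177
grip_force: 58.8
```

```bash
python3 mv.py .563,-.222,.19,7.6,4
```

```text
t 11.75 tcp [458.6  40.7 198.7] yaw 3.9 zax [ 0.067   0.0022 -0.9977] F [ 0.9 -0.3 -3.7] gap 0.177 grip 58.8
[8.55, 26.92, 1.51] [0.39, 0.16, -3.69]
```

Request:
step_arm(
  commands=[
    [0,0.95,3,0,0,0,-0.4],
    [0,2,6.2,0.1,0,0,-0.9],
    [0,3,9.4,0.2,0,0,-1.3],
    [0,4,12.6,0.3,0,0,-1.7],
    [0,5,15.8,0.5,0,0,-2.1],
    [0,6,19,0.7,0,0,-2.6],
    [0,6.9,21.8,0.9,0,0,-3],
    [0,7.6,24,1.2,0,0,-3.3],
  ],
)

```text
time: 12.55
tcp_pos: [0.5513, -0.1943, 0.1923]
tool_rot: [3.132, 0.195, 0.106]
wrist_force: [0.5, 0.5, -3.8]
finger_gap: 0.18
grip_force: 58.8
```

```bash
python3 mv.py .563,-.222,.17,7.6,4
```

```text
t 12.55 tcp [ 551.3 -194.3  192.3] yaw 7.14 zax [ 0.0672  0.0025 -0.9977] F [ 0.5  0.5 -3.8] gap 0.18 grip 58.8
[0.66, 2.88, 2.3] [0.37, 0.16, -0.46]
```

Request:
step_arm(
  commands=[
    [0,0.2,1,0.4,0,-0.4,-0.1],
    [0,0.4,1.8,0.9,0.1,-1,-0.2],
    [0,0.5,2.4,1.4,0.2,-1.8,-0.3],
    [0,0.6,2.8,1.8,0.2,-2.8,-0.4],
    [0,0.65,2.9,2.1,0.2,-3.5,-0.5],
    [0,0.65,2.9,2.3,0.2,-3.9,-0.5],
    [0,0.65,2.9,2.3,0.2,-3.9,-0.5],
    [0,0.65,2.9,2.3,0.2,-3.9,-0.5],
  ],
)

```text
time: 13.35
tcp_pos: [0.5637, -0.2191, 0.1721]
tool_rot: [3.131, 0.212, 0.003]
wrist_force: [0.0, 0.1, -3.9]
finger_gap: 0.172
grip_force: 58.8
```

```bash
python3 mv.py .563,-.222,.129,7.6; python3 - <<'E'
from h import *
f=shot('wrist','w8'); print(f['position'],rot(f).round(3).tolist())
a=cv2.resize(f['color'][30:270,180:470],None,fx=2.5,fy=2.5,interpolation=cv2.INTER_CUBIC)
cv2.imwrite('pics/c8.png',a); shot('top','t8')
E
```

```text
t 13.35 tcp [ 563.7 -219.1  172.1] yaw 7.73 zax [ 0.0021 -0.0031 -1.    ] F [ 0.   0.1 -3.9] gap 0.172 grip 58.8
[-0.11, 0.26, 4.31] [0.19, -0.09, 0.13]
[ 0.64003928 -0.20727594  0.34980865] [[0.136, -0.945, -0.298], [-0.991, -0.129, -0.044], [0.003, 0.301, -0.953]]
```

View pics/c8.png

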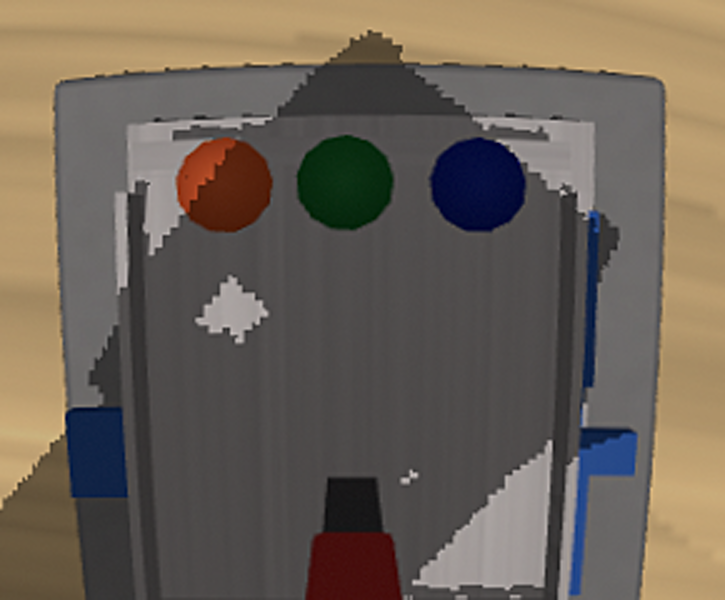

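The scoop stands over the cradle with the wide lug left and all nuggets in place. The right plate shows at crop (594,210–385) while the left one is hidden, so I work out the offset from this frame.

```bash
python3 - <<'E'
from fw import *
f=load('w8'); c=lambda u,v:((u+.5)/2.5-.5+180,(v+.5)/2.5-.5+30)
wfit(f,[(c(133,183),(90,60,22)),(c(578,190),(90,-60,22)),(c(68,408),(32,78,16)),(c(71,497),(8,78,16)),(c(636,432),(26,-78,16)),(c(636,475),(14,-78,16))],.093,[.563,-.219,.134])
# cradle: plate outer top edge + floor front corners (half-width w free)
from scipy.optimize import least_squares
pts=[(c(600,213),(85,-72,18)),(c(595,387),(30,-72,18)),(c(582,594),(-30,-72,18))]
fl=[(c(128,123),1),(c(593,122),-1)]
def W(p,L):
    L=np.array(L,float)*.001; s,k=np.sin(p[2]),np.cos(p[2]); return [p[0]+k*L[0]-s*L[1],p[1]+s*L[0]+k*L[1],.05+L[2]]
def res(p):
    r=[wproj(f,W(p,L))[0]-q for q,L in pts]; r[2]=r[2]*[1,0]
    return np.concatenate(r+[wproj(f,W(p,(115,s*p[3]*1000,0)))[0]-q for q,s in fl])
o=least_squares(res,[.563,-.222,.13,.072]); print((o.x[:2]*1000).round(1),np.degrees(o.x[2]).round(2),o.x[3]*1000,res(o.x).round(1))
E
python3 mv.py
```

```text
[ 563.9 -218.1] 7.5
[[-6.3, 2.1], [5.4, 0.3], [-0.9, -0.1], [0.4, -1.7], [1.0, -0.0], [-0.4, -0.3]]
[ 565.  -221.8] 8.13 74.7936725516561 [-0.3 -0.6 -0.5  0.1  0.  -0.   0.4  0.3  0.4  0.2]
t 13.45 tcp [ 563.7 -219.4  172.3] yaw 7.71 zax [ 0.0023 -0.0033 -1.    ] F [ 0.2  0.2 -3.4] gap 0.181 grip 58.8
```

Request:
step_arm(
  commands=[
    [0,0,0.1,0.2,0.1,0,0],
    [0,0,0.2,0.6,0.2,-0.1,-0.1],
    [0,0,0.3,1.1,0.2,-0.1,-0.1],
    [0,0,0.3,1.7,0.2,-0.1,-0.1],
    [0,0,0.3,2.2,0.2,-0.1,-0.1],
    [0,0,0.3,2.6,0.2,-0.1,-0.1],
    [0,0,0.3,2.7,0.2,-0.1,-0.1],
    [0,0,0.3,2.7,0.2,-0.1,-0.1],
  ],
)

```text
time: 14.25
tcp_pos: [0.5639, -0.2225, 0.1446]
tool_rot: [-3.134, -0.213, 0.001]
wrist_force: [-0.4, 0.0, -3.7]
finger_gap: 0.179
grip_force: 58.8
```

```bash
python3 mv.py .5642,-.2223,.1295,7.8
```

```text
t 14.25 tcp [ 563.9 -222.5  144.6] yaw 7.79 zax [-8.e-04  5.e-04 -1.e+00] F [-0.4  0.  -3.7] gap 0.179 grip 58.8
[0.03, -0.02, 1.51] [-0.03, 0.04, -0.01]
```

Request:
step_arm(
  commands=[
    [0,0,0,0.2,0,0,0],
    [0,0,0,0.4,0,0,0],
    [0,0,0,0.6,0,0,0],
    [0,0,0,0.8,0,0,0],
    [0,0,0,1,0,0,0],
    [0,0,0,1.2,0,0,0],
    [0,0,0,1.3,0,0,0],
    [0,0,0,1.3,0,0,0],
  ],
)

```text
time: 15.05
tcp_pos: [0.5639, -0.2225, 0.1316]
tool_rot: [-3.134, -0.213, 0.001]
wrist_force: [-0.1, 0.4, -3.5]
finger_gap: 0.177
grip_force: 58.8
```

```bash
python3 mv.py .5642,-.2223,.129,7.8
```

```text
t 15.05 tcp [ 563.9 -222.5  131.6] yaw 7.79 zax [-7.e-04  4.e-04 -1.e+00] F [-0.1  0.4 -3.5] gap 0.177 grip 58.8
[0.03, -0.02, 0.26] [-0.03, 0.04, -0.01]
```

Request:
step_arm(
  commands=[
    [0,0,0,0.1,0,0,0],
    [0,0,0,0.2,0,0,0],
    [0,0,0,0.25,0,0,0],
    [0,0,0,0.3,0,0,0],
    [0,0,0,0.3,0,0,0],
    [0,0,0,0.3,0,0,0],
    [0,0,0,0.3,0,0,0],
    [0,0,0,0.3,0,0,0],
  ],
)

```text
time: 15.85
tcp_pos: [0.564, -0.2226, 0.1291]
tool_rot: [-3.134, -0.213, 0.001]
wrist_force: [-1.4, -0.3, 0.7]
finger_gap: 0.18
grip_force: 59.2
```

```bash
python3 mv.py .5642,-.2223,.129,7.8
```

```text
t 15.85 tcp [ 564.  -222.6  129.1] yaw 7.79 zax [-6.e-04  2.e-04 -1.e+00] F [-1.4 -0.3  0.7] gap 0.18 grip 59.2
[0.03, -0.03, 0.01] [-0.02, 0.03, -0.01]
```

Contact carries the weight at z = 129 mm, exactly the seated height. Release and rise.

Request:
step_arm(
  commands=[
    [25,0,0,0,0,0,0],
    [35,0,0,0,0,0,0],
    [50,0,0,0,0,0,0],
    [60,0,0,0,0,0,0],
    [60,0,0,0,0,0,0],
    [60,0,0,-1,0,0,0],
    [60,0,0,-3,0,0,0],
    [60,0,0,-6,0,0,0],
  ],
)

```text
time: 16.65
tcp_pos: [0.563, -0.222, 0.1881]
tool_rot: [-3.132, -0.213, 0.005]
wrist_force: [0.5, -1.2, -0.4]
finger_gap: 0.6
grip_force: 0.0
```

Request:
step_arm(
  commands=[
    [60,0,0,-3,0,0,0],
    [60,0,0,-6,0,0,0],
    [60,-3,0,-9,0,0,0],
    [60,-6,0,-9,0,0,0],
    [60,-9,0,-9,0,0,0],
    [60,-9,0,-9,0,0,0],
    [60,-9,0,-9,0,0,0],
    [60,-9,0,-9,0,0,0],
  ],
)

```text
time: 17.45
tcp_pos: [0.4756, -0.2349, 0.2794]
tool_rot: [3.134, 0.214, 0.001]
wrist_force: [-0.4, -1.5, -0.3]
finger_gap: 0.6
grip_force: 0.0
```

```bash
python3 mv.py; python3 - <<'E'
from fw import *
f=shot('wrist','w9'); shot('side','s9')
hsv=cv2.cvtColor(f['color'],cv2.COLOR_BGR2HSV)
for n,(a,b) in dict(amber=(5,22),green=(50,85),blue=(105,130)).items():
    m=cv2.inRange(hsv,(a,110,40),(b,255,255)); k,_,st,c=cv2.connectedComponentsWithStats(m)
    for i in range(1,k):
        if 150<st[i,4]<2000:
            w=won(f,c[i],.059)[0]; d=w[:2]-[.564,-.2225]; t=np.radians(7.8)
            L=[d[0]*np.cos(t)+d[1]*np.sin(t),-d[0]*np.sin(t)+d[1]*np.cos(t)]
            if abs(L[0])<.15 and abs(L[1])<.1: print(n,st[i].tolist(),c[i].round(1),(np.array(L)*1000).round(1))
s=load('s9')['color']; a=cv2.resize(f['color'][40:240,190:450],(520,400)); b=cv2.resize(s[170:260,275:405],(520,360))
# last picture: wrist crop + side crop
o=np.zeros((600,800,3),np.uint8); o[:340,:442]=cv2.resize(f['color'][0:340,100:542],(442,340)); o[:300,442:800]=cv2.resize(s[165:265,285:404],(358,300),interpolation=cv2.INTER_CUBIC)
cv2.imwrite('pics/end.png',o[:345])
E
```

```text
t 17.45 tcp [ 475.6 -234.9  279.4] yaw 7.8 zax [ 6.e-04 -1.e-04 -1.e+00] F [-0.4 -1.5 -0.3] gap 0.6 grip 0.0
amber [277, 18, 25, 23, 423] [289.1  28.7] [91.8 34.7]
green [308, 18, 24, 22, 405] [319.3  28.3] [91.9  2.9]
blue [341, 18, 24, 22, 411] [352.7  28.7] [ 92.  -32.3]
blue [380, 33, 17, 117, 1063] [386.3  91.4] [ 23.8 -68.1]
blue [247, 34, 16, 116, 1095] [255.4  92. ] [22.9 70.5]
```

View pics/end.png

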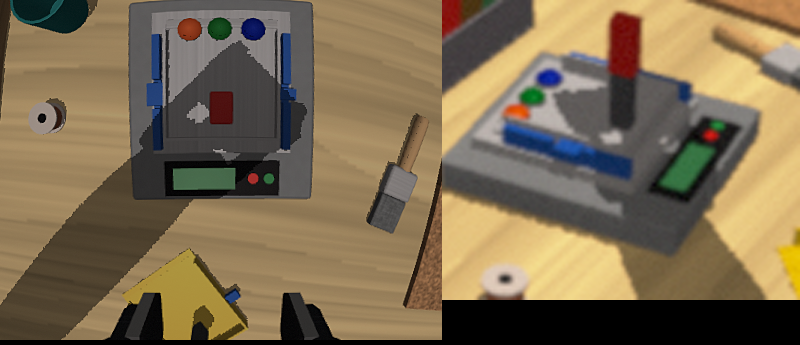

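The scoop sits level in the cradle with both lugs in their notches and is released. The nuggets lie at about x = 92, y = 35, 3 and -32 mm from the grip, inside the pan. I hand in.

```bash
python3 -c "
from station import r
print(r.sign_off())"
```

```text
the job is handed in; nothing more can be done
None
```

The job is handed in at about 17.5 s of the 56 s allowed: the scoop, carrying all three nuggets, is seated level in the scale's cradle, wide lug in the wide notch, and released; sign-off returned no verdict.

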